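# Top up the magnet tray, then unbolt the nook gate and hold it ajar

### The job

The tray of drain magnets is to go into the nook, so first put the two spare magnets standing on the trestle upright and fully home into the tray's two empty pockets, leaving the magnets already there alone. Then lift the sagging barrel bolt so that its nose clears the keeper's bent lip, draw it back, pull the gate towards the robot and hold it about 10 cm ajar at its free edge for the person with the tray: finish while still holding it there, as it closes by itself when let go. Leave the kill switch, the washers and the skeg guard where they are.

Things in the scene. Friction and masses are not known exactly. Their poses are not given: they have to be found in the camera images.
- spare_a_mid (a point): Spare magnet on the open table: steel drain magnet, 90 g, standing upright: round body 24 mm in diameter and 22 mm high with a grip 18 mm in diameter and 22 mm high on top of it, 44 mm in all. Point: its centre, half-way up (22 mm above its foot); z up.
- spare_b_mid (a point): Spare magnet on the open table: steel drain magnet, 90 g, standing upright: round body 24 mm in diameter and 22 mm high with a grip 18 mm in diameter and 22 mm high on top of it, 44 mm in all. Point: its centre, half-way up (22 mm above its foot); z up.
- fill_a_mid (a point): Magnet already in a pocket of the tray, to be left there: steel drain magnet, 90 g, standing upright: round body 24 mm in diameter and 22 mm high with a grip 18 mm in diameter and 22 mm high on top of it, 44 mm in all. Point: its centre, half-way up (22 mm above its foot); z up.
- fill_b_mid (a point): Magnet already in a pocket of the tray, to be left there: steel drain magnet, 90 g, standing upright: round body 24 mm in diameter and 22 mm high with a grip 18 mm in diameter and 22 mm high on top of it, 44 mm in all. Point: its centre, half-way up (22 mm above its foot); z up.
- pocket0 (a point): round pocket in the tray for one magnet, 28 mm wide, 18 mm deep, floor 8 mm above the table. The blue tray is fixed, 60 x 212 x 26 mm high; its four pockets lie in a row along its y axis, 50 mm apart; two are empty, which two changes. Number 0 along the row. Point: where the centre of a fully seated magnet lies (30 mm above the table); y along the row, z up.
- pocket1 (a point): round pocket in the tray for one magnet, 28 mm wide, 18 mm deep, floor 8 mm above the table. Number 1 along the row. Point: where the centre of a fully seated magnet lies (30 mm above the table); y along the row, z up.
- pocket2 (a point): round pocket in the tray for one magnet, 28 mm wide, 18 mm deep, floor 8 mm above the table. Number 2 along the row. Point: where the centre of a fully seated magnet lies (30 mm above the table); y along the row, z up.
- pocket3 (a point): round pocket in the tray for one magnet, 28 mm wide, 18 mm deep, floor 8 mm above the table. Number 3 along the row. Point: where the centre of a fully seated magnet lies (30 mm above the table); y along the row, z up.
- bolt_knob (a point): Centre of the bolt's upright red round knob, 16 mm wide, 54 mm tall, 213 mm above the table at rest, 235 mm from the hinge axis, on the bolt's rod (its top 35 mm below this point) along the top of the low slatted gate. Axes turn with the gate: z up, y along the gate from hinge to keeper, x into the nook. Grip it from above, best along x: staples, 206 mm high, stand 100 mm to -y and 50 mm to +y.
- bolt (a joint): how far the barrel bolt is drawn back along the gate towards the hinge, in m: 0 to 0.003 at the start (fully shot), 0.040 at the stop; the nose is free of the keeper from 0.025 on. About 1.5 N of friction; it stays where it is left.
- bolt_lift (a joint): how far the bolt is lifted straight up in its worn, over-tall staples, in m: 0 sagging, 0.018 at the top. Below 0.010 the hanging nose is caught behind the keeper's lip after a few mm of drawing. It weighs about 2.5 N and drops when let go; once drawn 0.025 the height no longer matters.
- gate (a joint): gate angle in rad: 0 shut, 1.2 at the stop; opens towards the robot, counter-clockwise from above. Its free edge is 305 mm from the hinge axis, so 0.33 rad is 10 cm ajar. A spring shuts it: 0.5 N m when shut plus 1 N m per rad (about 4 N at the drawn knob when ajar). Bolted, it has a few mm of play.
- gate_hinge (a point): point on the gate's upright hinge axis, 150 mm above the table, at the top of the gate's hinge end; fixed. The gate is 300 mm wide, 150 mm high, about 33 mm thick, its underside 20 mm above the table. z up, y along the shut gate towards the keeper, x into the nook.
- keeper_lip (a point): middle of the top edge of the steel keeper's bent lip on the fixed latch post, 164 mm above the table, next to the gate's free edge. The keeper's front cheek rises to 200 mm.
- kill_switch: orange plastic kill switch lying on the table, 40 x 58 x 30 mm high; origin at the centre of its underside. Leave it.
- washers: stack of three bronze thrust washers on a short dowel, 44 mm in diameter, 34 mm high with the dowel; origin at the centre of its underside. Leave it.
- skeg_guard: cast aluminium skeg guard lying in the nook behind the gate, 60 x 150 x 53 mm high; origin at the centre of its underside. Leave it.
Things that resemble listed ones, but are neither listed nor needed, are in the scene too. What is shaped like the washers but purple or turquoise is not meant.

How it is judged (in metres and radians):
On the way, in this order (a step that is already met when the one before it is completed fails the run):
1. both spare magnets stand fully home in the two empty pockets and are let go, with the gate still bolted (distance between any of spare_a_mid, spare_b_mid, fill_a_mid, fill_b_mid and pocket0 below 0.005 m and distance between any of spare_a_mid, spare_b_mid, fill_a_mid, fill_b_mid and pocket1 below 0.005 m and distance between any of spare_a_mid, spare_b_mid, fill_a_mid, fill_b_mid and pocket2 below 0.005 m and distance between any of spare_a_mid, spare_b_mid, fill_a_mid, fill_b_mid and pocket3 below 0.005 m and angle between each of spare_a_mid, spare_b_mid, fill_a_mid, fill_b_mid's own z axis and vertical below 0.12 rad and value of joint bolt below 0.015 m and value of joint gate below 0.06 rad and contact force between the fingers and spare_a below 0.1 N and contact force between the fingers and spare_b below 0.1 N), for 0.2 s.
2. the bolt is lifted over the keeper's lip while its nose is still behind it (value of joint bolt_lift above 0.009 m and value of joint bolt below 0.025 m and value of joint gate below 0.06 rad), for 0.02 s.
3. the bolt is drawn clear of the keeper (value of joint bolt above 0.02 m), for 0.02 s.
At the end, for the whole second after the job is handed in: Every pocket of the tray holds an upright magnet within 5 mm of its seated place; the gate stands between 0.20 and 0.50 rad open (6 to 15 cm at its free edge), at rest, with the fingers still bearing on the gate or its bolt with at least 1 N and no loose thing propping it (distance between any of spare_a_mid, spare_b_mid, fill_a_mid, fill_b_mid and pocket0 below 0.005 m and distance between any of spare_a_mid, spare_b_mid, fill_a_mid, fill_b_mid and pocket1 below 0.005 m and distance between any of spare_a_mid, spare_b_mid, fill_a_mid, fill_b_mid and pocket2 below 0.005 m and distance between any of spare_a_mid, spare_b_mid, fill_a_mid, fill_b_mid and pocket3 below 0.005 m and angle between each of spare_a_mid, spare_b_mid, fill_a_mid, fill_b_mid's own z axis and vertical below 0.12 rad and value of joint gate between 0.2 and 0.5 rad and velocity of joint gate between -0.05 and 0.05 rad/s and contact force between the fingers and gate above 1 N and contact force between each of spare_a, spare_b, fill_a, fill_b, kill_switch, washers, skeg_guard and gate below 0.3 N); the arm keeps its last pose, push and grip.
It fails at once if the kill switch is moved more than 3 cm (distance of kill_switch from where it was at the start of the episode above 0.03 m).
It fails at once if the washer stack is moved more than 3 cm (distance of washers from where it was at the start of the episode above 0.03 m).
It fails at once if the skeg guard is moved more than 3 cm (distance of skeg_guard from where it was at the start of the episode above 0.03 m).
It fails at once if a magnet already in the tray is moved more than 1.5 cm (distance of fill_a_mid from where it was at the start of the episode above 0.015 m).
It fails at once if a magnet already in the tray is moved more than 1.5 cm (distance of fill_b_mid from where it was at the start of the episode above 0.015 m).
It also fails if it takes over 59 s, if anything falls off the work surface, if the arm or the gripper's body presses on something with over 40 N, if the wrist force passes 120 N, or if a joint passes its speed limit or range.

### The arm

A 6-joint arm with a two-finger parallel gripper is mounted at the origin on the work surface. World frame = base frame: x ahead of the robot, y to its left, z up, the work surface at z = 0. Lengths are in m, angles in degrees, forces in N, time in s.
With the tool pointing down it reaches from about 0.4 to 0.825 m from the base axis. Payload 7 kg.
Tool frame: the origin (TCP) lies between the finger pads; the fingertips stand 19 mm ahead of it and the grasp point (between the pads) is the TCP; y points along the fingers, x is the direction in which the jaws open and shut, and the axes are right-handed (so a half turn about y gives the same grasp; the last joint's range is limited). The gripper opens to 88 mm and grips with 3 to 60 N. Pads are 19 mm wide; open, the fingers measure 130 mm over their backs; the gripper's body (78 mm by 193 mm) begins 47 mm behind the grasp point.
Start: joints at [92.768, 20.546, 0.682, 0, -70.136, -16.507], TCP at [0.16, 0.656, 0.246] pointing down, gripper open.
Joint ranges: [-176.03, 176.03], [-82.01, 121.73], [-58.28, 71.71], [-173.87, 95.51], [-174.79, -0.11], [-173.66, 173.66]. Speed limits (degrees/s): [136.94, 136.94, 172.46, 180, 180, 180].

### API

Orientations are given as [roll, pitch, yaw] about the fixed x, y, z axes, in that order (R = Rz(yaw) Ry(pitch) Rx(roll)).
In Python, from plant import r gives the robot as it stands. The module is installed in compiled form; this text tells all that it offers.
- The arm moves only by the tool jog_arm, never from a script. Its argument "steps" is a list of rows, each a list of 5 numbers: the closure, from 0 (fully open) to 1 (shut), then the shift along the tool's x, y, z in m, then the turn about the tool's y in degrees. In form: [[jaw, x, y, z, turn], ...]. A call has 1 to 12 rows; each row shifts and turns the commanded pose from where the row before left it, along the tool's axes as they then stand; what a row does not reach is not made up. A row lasts 1/12 s, in which the tool goes at most 41.7 mm and 7.16 degrees, less where a joint would pass 70% of its speed; a pose out of reach is approached as far as the arm can. A call with a gripper value outside its range is refused whole. The fingers move at their own pace and stop on an object; "squeeze" is the grip in N (left out, the last holds). Time passes only in rows, so rows that do not move let the fingers close. It gives the time, the measured TCP pose, the force and the opening at its end, in the units of the state.
- r.get_state(): the state, without advancing time (a new reading comes with each control period).
- r.capture(name): name is "scene" or "top"; returns a dict with "image" (420x560x3 uint8, red, green, blue), "vfov" (degrees; the focal length in pixels is half the picture's height over the tangent of half this angle, whatever the lens; pixels are square), "cx", "cy" (the principal point, pixels), "R" (3x3) and "t" (3): a world point X has camera coordinates R X + t. Camera axes: x right, y down, z forward; pixel columns grow to the right and rows downward; lengths in m; the calibration is good to about 2 mm. A picture is of the moment at which its call begins. There is no depth.
- r.close_job(): hands the job in, once; it reports no verdict.
The state is a dict: "time_s": time; "joints": joint angles; "qd": joint speeds; "joint_torque": joint torques, N m; "tcp_pos": TCP position; "eef_rot": TCP orientation; "contact_force": force on the tool from outside, world axes, zero at the start; "moment": the same for the moment, N m; "gripper_width": finger opening in m.
Only numpy, scipy, OpenCV 4.12 (cv2) and the standard library are available. Lean on these libraries where they do the work, as an engineer would, in place of code of your own. Each camera call takes 0.05 s, during which the arm holds its last target.

## Working session

There is one attempt and no reset: what is moved stays moved. The work goes in short steps, Python scripts to look and compute and a tool call to move; the robot and the scene stay as the last step left them, time stands still between calls to the robot, and variables do not carry over. Pictures are saved under pics/ and viewed, and the job is handed in when it is done.

Besides the shell and the picture viewer there is one more tool, called after ">>>" in YAML: its name, and indented under it one key for each argument. jog_arm: Moves the arm, as the interface text tells. Its arguments: {"type":"object","properties":{"steps":{"type":"array","items":{"type":"array","items":{"type":"number"}}},"squeeze":{"type":"number"}},"required":["steps"]}

```bash
mkdir -p pics
python3 - <<'E'
from plant import r
import cv2,numpy as np
print(r.get_state())
for n in("scene","top"):
    c=r.capture(n); np.savez(n+"0.npz",**c); cv2.imwrite(f"pics/{n}0.png",c["image"][:,:,::-1])
    print(n,c["vfov"],c["cx"],c["cy"],c["R"],c["t"], -c["R"].T@c["t"])
E
```

```text
{'time_s': 0.0, 'joints': array([ 9.27679028e+01,  2.05926227e+01,  6.33667919e-01, -1.97377351e-02,
       -7.01357829e+01, -1.65060667e+01]), 'qd': array([-0.02793156, -0.02502236,  0.04877723,  0.01127531, -0.01493912,
        0.0268684 ]), 'joint_torque': array([ 4.15470122e-04, -5.82717884e+01,  2.93056834e+01,  6.99736968e+00,
        6.95154449e-03, -1.45626946e-04]), 'tcp_pos': array([0.16022909, 0.65523612, 0.24460966]), 'eef_rot': array([-8.99908708e+01, -9.61055222e-02, -1.03744894e+02]), 'contact_force': array([ 0.59380613, -0.43986994,  0.48824282]), 'moment': array([ 0.01121763,  0.04300649, -0.00244428]), 'gripper_width': 0.08748062648396943}
scene 54.7965845933311 285.26512642344494 209.56387250382292 [[ 0.46824952  0.88353286  0.01058645]
 [ 0.76176433 -0.3975865  -0.51150765]
 [-0.44772478  0.2475776  -0.85921351]] [-0.25457734 -0.36637503  1.44291336] [ 1.04432522 -0.27797134  1.05506209]
top 53.55646705735888 275.92833263010186 206.1436698456242 [[-0.0194457  -0.99978321 -0.00744353]
 [-0.99152816  0.02024039 -0.12830525]
 [ 0.12842809  0.00488548 -0.99170679]] [-0.009386    0.55632788  1.12365245] [ 0.4071237  -0.02613384  1.18564368]
```

View pics/scene0.png

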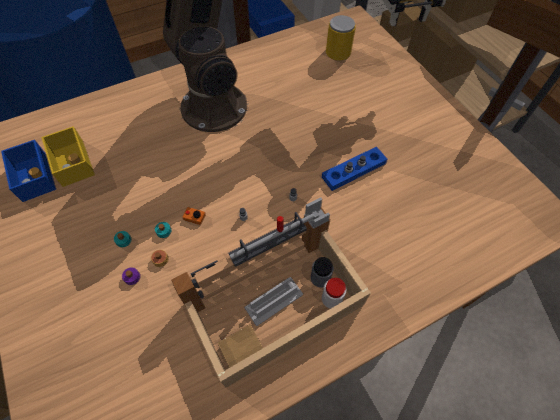

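View pics/top0.png

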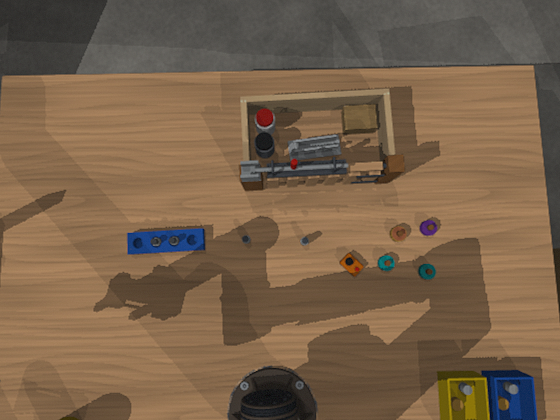

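Run:
```python
import cv2,numpy as np
t=cv2.imread("pics/top0.png"); s=cv2.imread("pics/scene0.png")
cv2.imwrite("pics/t_a.png",cv2.resize(t[215:275,120:320],None,fx=4,fy=4,interpolation=cv2.INTER_CUBIC))
cv2.imwrite("pics/t_b.png",cv2.resize(t[85:195,230:410],None,fx=4.4,fy=4.4,interpolation=cv2.INTER_CUBIC))
cv2.imwrite("pics/s_a.png",cv2.resize(s[140:240,225:395],None,fx=4.6,fy=4.6,interpolation=cv2.INTER_CUBIC))
cv2.imwrite("pics/s_b.png",cv2.resize(s[190:320,160:345],None,fx=4.3,fy=4.3,interpolation=cv2.INTER_CUBIC))
```

```text
(no output)
```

View pics/t_a.png

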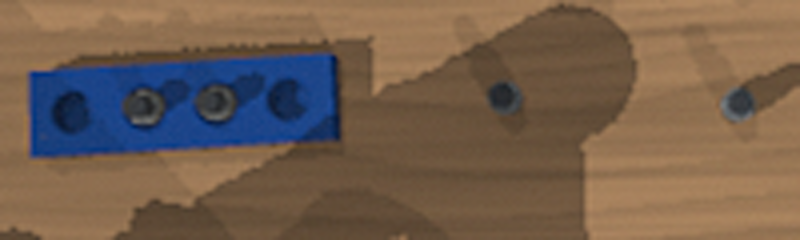

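View pics/t_b.png

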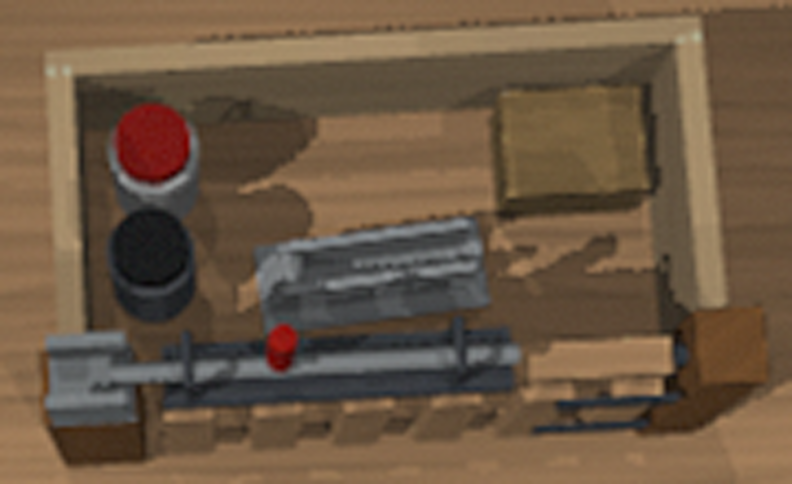

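View pics/s_a.png

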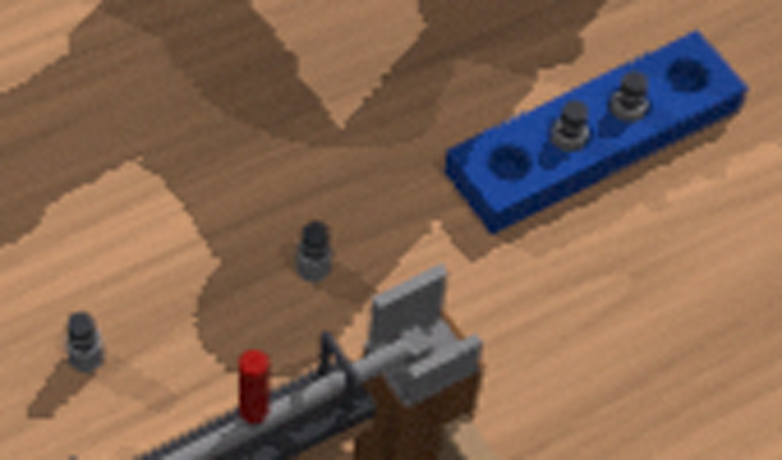

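View pics/s_b.png

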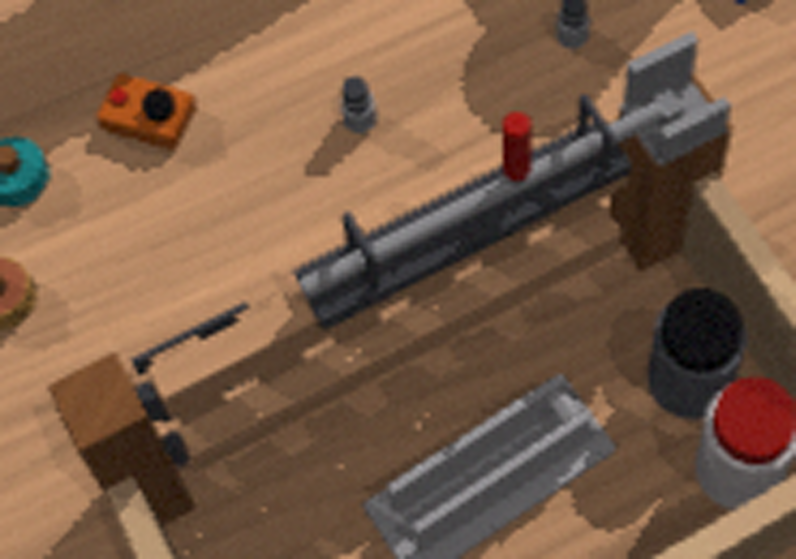

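```bash
cat > h.py <<'E'
import cv2,numpy as np
def load(n): return dict(np.load(n,allow_pickle=True))
def ray(c,u,v):
    f=210/np.tan(np.radians(float(c["vfov"])/2)); R,t=c["R"],c["t"]
    d=R.T@np.array([(u-c["cx"])/f,(v-c["cy"])/f,1]); return -R.T@t,d/np.linalg.norm(d)
def plane(c,u,v,z):
    o,d=ray(c,u,v); return o+d*(z-o[2])/d[2]
def tri(c1,p1,c2,p2):
    o1,d1=ray(c1,*p1);o2,d2=ray(c2,*p2)
    s=np.linalg.lstsq(np.c_[d1,-d2],o2-o1,rcond=None)[0]
    a,b=o1+d1*s[0],o2+d2*s[1]; return (a+b)/2,np.linalg.norm(a-b)
def proj(c,X):
    f=210/np.tan(np.radians(float(c["vfov"])/2)); p=c["R"]@np.array(X)+c["t"]
    return f*p[0]/p[2]+float(c["cx"]),f*p[1]/p[2]+float(c["cy"])
E
python3 - <<'E'
from h import *
for n,roi in (("top0.npz",(115,220,215,262)),("scene0.npz",(315,140,395,195))):
    c=load(n); im=c["image"]; hsv=cv2.cvtColor(im,cv2.COLOR_RGB2HSV)
    x0,y0,x1,y1=roi; h=hsv[y0:y1,x0:x1]
    blue=((h[...,0]>105)&(h[...,0]<128)&(h[...,1]>150)).astype(np.uint8)
    bright=blue&(h[...,2]>120)
    k=cv2.findContours(bright.astype(np.uint8),cv2.RETR_EXTERNAL,cv2.CHAIN_APPROX_NONE)[0]
    k=max(k,key=cv2.contourArea); rect=cv2.minAreaRect(k); hull=cv2.convexHull(k)
    q=cv2.approxPolyDP(hull,3,True)[:,0]+[x0,y0]
    print(n,q.tolist()); print(np.percentile(h[...,2][blue>0],[5,25,50,75,95]))
    for p in q: print(plane(c,*p,0.026).round(4))
    big=cv2.resize(im[y0:y1,x0:x1],None,fx=8,fy=8,interpolation=cv2.INTER_NEAREST)
    cv2.imwrite("pics/z_"+n[:4]+".png",big[:,:,::-1])
E
```

```text
top0.npz [[202, 229], [202, 243], [194, 249], [128, 253], [128, 233]]
[ 72.4 113.  129.  137.  141. ]
[0.4971 0.1873 0.026 ]
[0.4581 0.1872 0.026 ]
[0.442  0.2094 0.026 ]
[0.4345 0.3929 0.026 ]
[0.4901 0.3943 0.026 ]
scene0.npz [[385, 158], [333, 185], [326, 177], [331, 168], [375, 147]]
[ 65.  78. 134. 148. 152.]
[0.486  0.3925 0.026 ]
[0.4984 0.1896 0.026 ]
[0.4626 0.186  0.026 ]
[0.4401 0.2178 0.026 ]
[0.4336 0.3896 0.026 ]
```

View pics/z_top0.png

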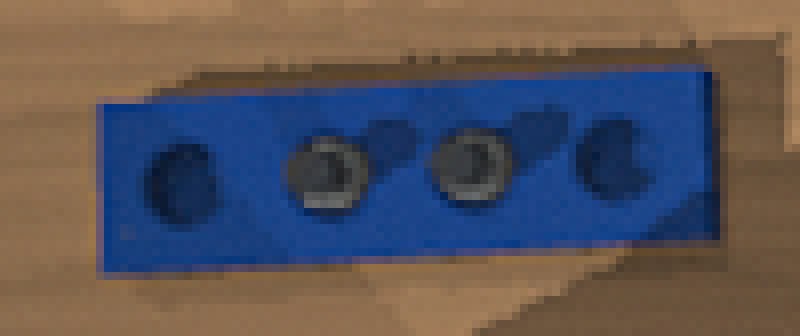

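View pics/z_scen.png

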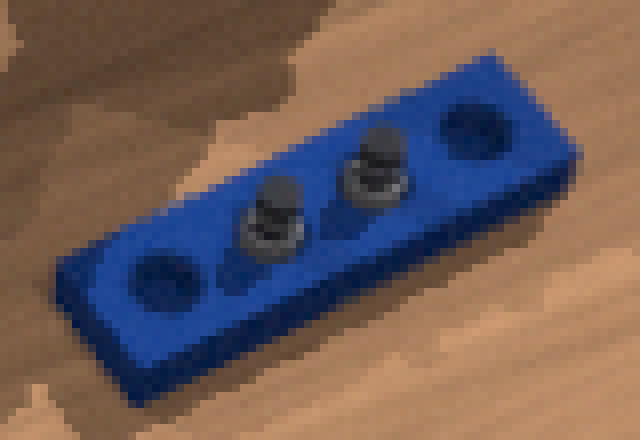

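```bash
python3 - <<'E'
from h import *
T=load("top0.npz");S=load("scene0.npz")
t=lambda a,b:(115+a/8-.5,220+b/8-.5); s=lambda a,b:(315+a/8-.5,140+b/8-.5)
def both(nm,pt,ps,z):
    print(nm,plane(T,*pt,z)[:2].round(4),plane(S,*ps,z)[:2].round(4),[x.round(4) if hasattr(x,'round') else x for x in tri(T,pt,S,ps)])
both("pkA(left,+y)",t(181,186),s(477,131),.026)
both("pkD",t(613,160),s(168,281),.026)
both("cornTL",t(99,102),s(580,152),.026)
both("cornBL",t(101,277),s(490,52),.026)
both("cornTR",t(704,66),s(140,376),.026)
both("cornBR",t(710,242),s(57,262),.026)
# filled: grip top centre
both("fillL top",t(322,170),s(384,141),.052)
both("fillR top",t(469,162),s(281,192),.052)
E
python3 - <<'E'
import cv2
t=cv2.imread("pics/top0.png"); s=cv2.imread("pics/scene0.png")
import numpy as np
a=[cv2.resize(i,(320,320),interpolation=cv2.INTER_NEAREST) for i in (t[230:250,236:256],t[230:250,295:315],s[200:232,226:258][4:24,6:26],s[182:202,283:303])]
cv2.imwrite("pics/sp.png",np.vstack([np.hstack(a[:2]),np.hstack(a[2:])])[:600*2])
cv2.imwrite("pics/sp.png",cv2.resize(cv2.imread("pics/sp.png"),(600,600),interpolation=cv2.INTER_AREA))
E
```

```text
pkA(left,+y) [0.4624 0.3681] [0.4627 0.3663] [array([0.4622, 0.3679, 0.0247]), np.float64(0.0014)]
pkD [0.4685 0.2176] [0.4685 0.217 ] [array([0.4684, 0.2174, 0.0256]), np.float64(0.0005)]
cornTL [0.4922 0.3975] [0.4907 0.397 ] [array([0.4919, 0.3963, 0.028 ]), np.float64(0.0011)]
cornBL [0.4314 0.3952] [0.4313 0.3942] [array([0.4313, 0.3948, 0.0258]), np.float64(0.0009)]
cornTR [0.5006 0.186 ] [0.5017 0.184 ] [array([0.5005, 0.1858, 0.0235]), np.float64(0.0013)]
cornBR [0.4394 0.1837] [0.4406 0.1832] [array([0.4394, 0.1841, 0.024 ]), np.float64(0.0)]
fillL top [0.4656 0.3113] [0.4647 0.3148] [array([0.4661, 0.3117, 0.0549]), np.float64(0.0027)]
fillR top [0.4674 0.2612] [0.4672 0.2655] [array([0.468 , 0.2624, 0.0543]), np.float64(0.0037)]
```

View pics/sp.png

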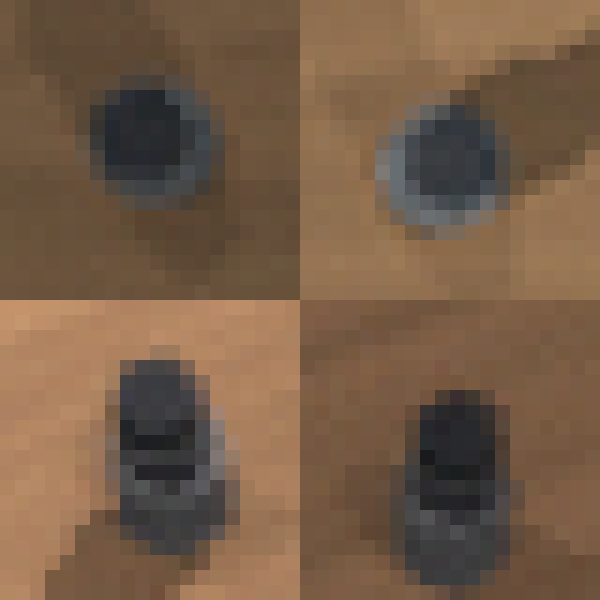

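```bash
cat >> h.py <<'E'
def edge(c,p,q,n=40,w=4):
    """subpixel edge line fit near the segment p-q (image px) on blueness; returns points"""
    im=c["image"].astype(np.float32); g=im[...,2]-im[...,0]
    p,q=np.array(p,float),np.array(q,float); d=(q-p)/np.linalg.norm(q-p); nn=np.array([-d[1],d[0]])
    pts=[]; ss=np.linspace(-w,w,81)
    for a in np.linspace(.12,.88,n):
        b=p+(q-p)*a; xy=(b[None]+ss[:,None]*nn).astype(np.float32)
        pr=cv2.remap(g,xy[:,0].reshape(1,-1).copy(),xy[:,1].reshape(1,-1).copy(),cv2.INTER_LINEAR)[0]
        lo,hi=pr[:8].mean(),pr[-8:].mean()
        gr=np.abs(np.gradient(cv2.GaussianBlur(pr.reshape(1,-1),(0,0),4)[0])); k=gr.argmax()
        pts.append(b+ss[k]*nn)
    pts=np.array(pts,np.float32)
    vx,vy,x,y=cv2.fitLine(pts,cv2.DIST_HUBER,0,.01,.01)[:,0]
    return np.array([x,y]),np.array([vx,vy])
def inter(l1,l2):
    s=np.linalg.solve(np.c_[l1[1],-l2[1]],l2[0]-l1[0]); return l1[0]+l1[1]*s[0]
E
python3 - <<'E'
from h import *
T=load("top0.npz");S=load("scene0.npz")
t=lambda a,b:(115+a/8-.5,220+b/8-.5); s=lambda a,b:(315+a/8-.5,140+b/8-.5)
for nm,c,q in (("top",T,[t(99,102),t(101,277),t(710,242),t(704,66)]),("scene",S,[s(580,152),s(490,52),s(57,262),s(140,376)])):
    L=[edge(c,q[i],q[(i+1)%4],w=2.0) for i in range(4)]
    C=np.array([inter(L[i-1],L[i]) for i in range(4)])
    P=np.array([plane(c,*u,.026)[:2] for u in C]); print(nm,C.round(1).tolist()); print(P.round(4).tolist())
    m=P.mean(0); d=(P[0]+P[1]-P[2]-P[3]); d/=np.linalg.norm(d)
    print("len",np.linalg.norm(P[0]-P[3]),np.linalg.norm(P[1]-P[2]),"wid",np.linalg.norm(P[0]-P[1]),np.linalg.norm(P[3]-P[2]),"ctr",m.round(4),"dir",d.round(4),"A",(m+.075*d).round(4),"D",(m-.075*d).round(4))
for nm,a,b in (("sp1",(245,238.2),(293.5,189.8)),("sp2",(304.6,239.8),(242,209.6))):
    print(nm,plane(T,*a,.044).round(4),plane(S,*b,.044).round(4),tri(T,a,S,b))
# knob: top of red
for n,c in(("top",T),("scene",S)):
    h=cv2.cvtColor(c["image"],cv2.COLOR_RGB2HSV); m=((h[...,0]<6)|(h[...,0]>174))&(h[...,1]>180)&(h[...,2]>80)
    nn,lab,st,ce=cv2.connectedComponentsWithStats(m.astype(np.uint8))
    print(n,[(st[i].tolist(),ce[i].round(1).tolist()) for i in range(1,nn) if st[i][4]>15])
E
```

```text
top [[126.30000305175781, 232.39999389648438], [127.9000015258789, 254.10000610351562], [204.0, 249.3000030517578], [203.3000030517578, 227.89999389648438]]
[[0.4917, 0.3991], [0.4315, 0.393], [0.4406, 0.1816], [0.5002, 0.1838]]
len 0.21542720762076145 0.21156208778464752 wid 0.06050863208170651 0.059643691033296864 ctr [0.466  0.2894] dir [-0.0413  0.9991] A [0.4629 0.3643] D [0.4691 0.2144]
scene [[387.3999938964844, 158.5], [376.0, 146.0], [321.3999938964844, 172.1999969482422], [332.20001220703125, 185.8000030517578]]
[[0.4914, 0.398], [0.4316, 0.3952], [0.44, 0.1827], [0.4998, 0.186]]
len 0.21215410354446385 0.21267390366168015 wid 0.059862324800179945 0.059921536317603594 ctr [0.4657 0.2905] dir [-0.0399  0.9992] A [0.4627 0.3654] D [0.4687 0.2155]
sp1 [0.4681 0.066  0.044 ] [0.4681 0.0674 0.044 ] (array([0.46833931, 0.06650702, 0.04485998]), np.float64(0.0013257746272796417))
sp2 [ 0.4605 -0.0971  0.044 ] [ 0.4595 -0.0979  0.044 ] (array([ 0.46027761, -0.09760653,  0.0449512 ]), np.float64(0.0011081031470745533))
top [([257, 109, 16, 17, 225], [264.3, 116.9]), ([291, 159, 6, 10, 47], [293.3, 163.3])]
scene [([277, 216, 6, 9, 36], [279.8, 219.1]), ([326, 278, 19, 18, 273], [335.4, 286.5])]
```

>>> jog_arm:
  steps:
    - [0,0,0,0,6.93]
    - [0,0,0,0,6.93]
    - [0,0,0,0,6.93]
    - [0,0,0,0,6.93]
    - [0,0,0,0,6.93]
    - [0,0,0,0,6.93]
    - [0,0,0,0,6.93]
    - [0,0,0,0,6.93]
    - [0,0,0,0,6.93]
    - [0,0,0,0,6.93]
    - [0,0,0,0,6.93]
    - [0,0,0,0,0]
  squeeze: 15

```text
time_s: 1.1
tcp_pos: [0.1603, 0.6554, 0.245]
eef_rot: [-89.9, -0.0, 179.7]
contact_force: [0.8, 0.1, 0.0]
gripper_width: 0.0875
```

Run:
```python
from plant import r
from h import *
s=r.get_state(); print(s["joints"].round(1),s["tcp_pos"],s["eef_rot"])
T=load("top0.npz");S=load("scene0.npz")
print(tri(T,(293.3,163.3),S,(279.8,222)))
# knob top from zooms: top t_b (282,335)/4.4, scene s_b (516,118)/4.3
a=(230+284/4.4-.5,85+334/4.4-.5); b=(160+516/4.3-.5,190+120/4.3-.5)
print(a,b,plane(T,*a,.240),plane(S,*b,.240),tri(T,a,S,b))
```

```text
[ 92.8  20.6   0.7  -0.  -70.1 -93.1] [0.16026735 0.6554011  0.24502628] [-8.99473720e+01 -1.05766867e-02  1.79703311e+02]
(array([ 0.63358902, -0.06467643,  0.22037475]), np.float64(0.0003144413182350383))
(294.04545454545456, 160.4090909090909) (279.5, 217.40697674418604) [ 0.63587095 -0.06565226  0.24      ] [ 0.63209806 -0.06483628  0.24      ] (array([ 0.63460084, -0.0657602 ,  0.24472039]), np.float64(0.0006611805215427857))
```

>>> jog_arm:
  steps:
    - [0,-0.018,0.007,0.0345,0]
    - [0,-0.018,0.007,0.0345,0]
    - [0,-0.018,0.007,0.0345,0]
    - [0,-0.018,0.007,0.0345,0]
    - [0,-0.018,0.007,0.0345,0]
    - [0,-0.018,0.007,0.0345,0]
    - [0,-0.018,0.007,0.0345,0]
    - [0,-0.018,0.007,0.0345,0]
    - [0,-0.018,0.007,0.0345,0]
    - [0,-0.018,0.007,0.0345,0]
    - [0,-0.018,0.007,0.0345,0]
    - [0,-0.018,0.007,0.0345,0]

```text
time_s: 2.1
tcp_pos: [0.3769, 0.24, 0.1615]
eef_rot: [-90.0, 0.0, -179.7]
contact_force: [0.6, 0.8, -0.1]
gripper_width: 0.0876
```

>>> jog_arm:
  steps:
    - [0,-0.0184,0.0082,0.0348,0]
    - [0,-0.0184,0.0082,0.0348,0]
    - [0,-0.0184,0.0082,0.0348,0]
    - [0,-0.0184,0.0082,0.0348,0]
    - [0,-0.0184,0.0082,0.0348,0]
    - [0,0,0,0,0]
    - [0,0,0,0,0]
    - [0,0,0,0,0]

```text
time_s: 2.77
tcp_pos: [0.4686, 0.0674, 0.1204]
eef_rot: [-90.0, -0.0, -179.9]
contact_force: [-0.5, 0.7, -0.0]
gripper_width: 0.0877
```

Run:
```python
from plant import r
from h import *
s=r.get_state(); print(s["joints"].round(1),s["tcp_pos"],s["eef_rot"])
for n in("scene","top"):
    c=r.capture(n); np.savez(n+"1.npz",**c); 
    p=proj(c,s["tcp_pos"]); x,y=int(p[0]),int(p[1]); print(n,p)
    cv2.imwrite(f"pics/{n}1.png",cv2.resize(c["image"][y-50:y+70,x-75:x+75,::-1],None,fx=5,fy=5,interpolation=cv2.INTER_NEAREST))
```

```text
[ 32.1   8.8 -33.8  -0.  -47.4 -32. ] [0.46859073 0.06743268 0.12043746] [-8.99878176e+01 -2.23117278e-02 -1.79904235e+02]
scene (np.float64(294.3464916815066), np.float64(174.98506852744572))
top (np.float64(241.99966613496275), np.float64(236.47925780740732))
```

View pics/scene1.png

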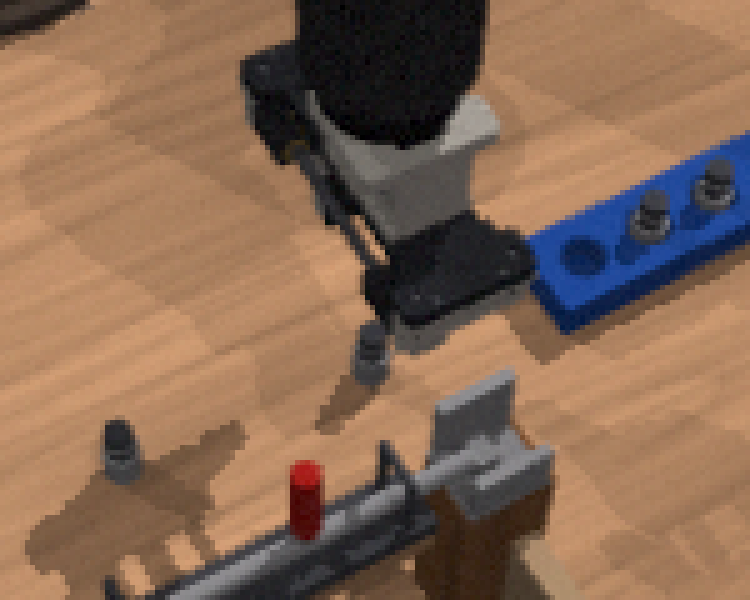

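>>> jog_arm:
  steps:
    - [0,0,0.03,0,0]
    - [0,0,0.03,0.0005,0]
    - [0,0,0.018,0,0]
    - [0,0,0,0,0]
    - [0,0,0,0,0]
    - [1,0,0,0,0]
    - [1,0,0,0,0]
    - [1,0,0,0,0]
    - [1,0,0,0,0]
    - [1,0,0,0,0]
    - [1,0,0,0,0]
    - [1,0,0,0,0]

```text
time_s: 3.87
tcp_pos: [0.4688, 0.0673, 0.0428]
eef_rot: [-90.0, 0.0, -180.0]
contact_force: [-0.1, 0.4, 0.3]
gripper_width: 0.0465
```

>>> jog_arm:
  steps:
    - [1,0,0,0,0]
    - [1,0,0,0,0]
    - [1,0,0,0,0]
    - [1,0,0,0,0]
    - [1,0,0,0,0]
    - [1,0,0,0,0]
    - [1,0,0,0,0]
    - [1,0,0,0,0]
    - [1,0,0,0,0]

```text
time_s: 4.62
tcp_pos: [0.4686, 0.0673, 0.0425]
eef_rot: [-90.0, -0.0, -180.0]
contact_force: [-0.7, 0.4, -0.8]
gripper_width: 0.0174
```

>>> jog_arm:
  steps:
    - [1,0,-0.01,0,0]
    - [1,0,-0.02,0,0]
    - [1,0,-0.03,0,0]
    - [1,0,-0.02,0,0]
    - [1,0,0,-0.03,0]
    - [1,0,0,-0.04,0]
    - [1,0,0,-0.04,0]
    - [1,0,0,-0.03,0]
    - [1,0,0,-0.009,0]
    - [1,0,0,0,0]
    - [1,0,0,0,0]
    - [1,0,0,0,0]

```text
time_s: 5.62
tcp_pos: [0.4681, 0.2153, 0.1223]
eef_rot: [-90.0, -0.0, -180.0]
contact_force: [0.5, 0.0, -0.7]
gripper_width: 0.0177
```

```bash
cat > look.py <<'E'
import sys
from plant import r
from h import *
k=sys.argv[1]; s=r.get_state(); print(s["time_s"],s["joints"].round(1),s["tcp_pos"].round(4),s["eef_rot"].round(2),s["contact_force"].round(1),s["gripper_width"])
out=[]
for n in("scene","top"):
    c=r.capture(n); np.savez(n+k+".npz",**c)
    p=proj(c,s["tcp_pos"]); x,y=max(48,int(p[0])),max(38,int(p[1])); print(n,p,"crop0",x-48,y-38)
    out.append(cv2.resize(c["image"][y-38:y+38,x-48:x+48,::-1],None,fx=8 if len(sys.argv)<3 else 4,fy=8 if len(sys.argv)<3 else 4,interpolation=cv2.INTER_NEAREST))
    cv2.imwrite(f"pics/{n}{k}.png",out[-1])
E
python3 look.py 2
```

```text
5.6167 [ 46.5  12.4 -28.7  -0.  -48.9 -46.5] [0.4681 0.2153 0.1223] [-8.9960e+01 -5.0000e-02 -1.7999e+02] [ 0.5  0.  -0.7] 0.017720020588228344
scene (np.float64(338.8197856165624), np.float64(155.41305110650615)) crop0 290 117
top (np.float64(184.1030874327471), np.float64(237.77160890520057)) crop0 136 199
```

View pics/scene2.png

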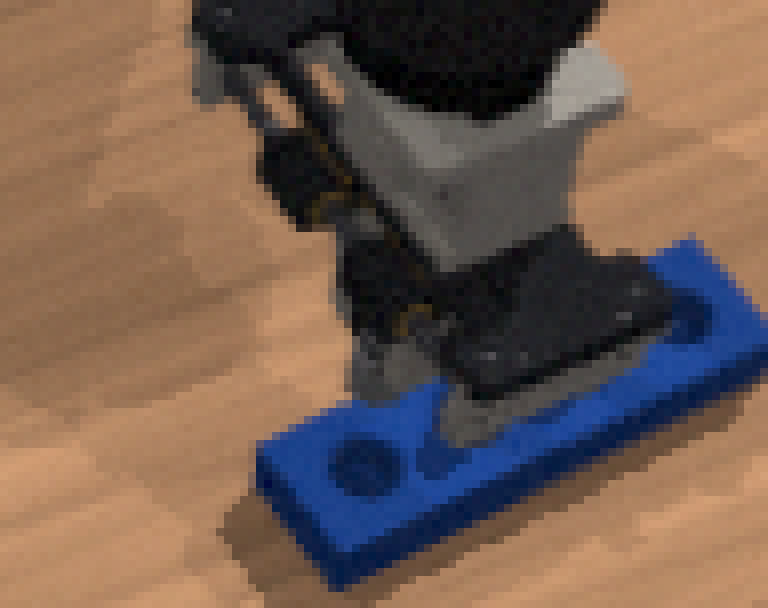

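View pics/top2.png

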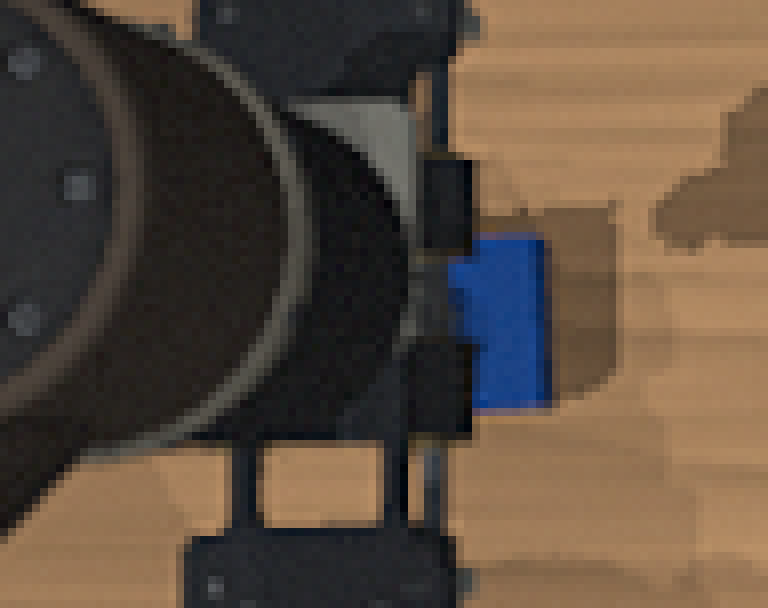

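>>> jog_arm:
  steps:
    - [1,-0.0005,0.03,0,0]
    - [1,0,0.022,0,0]
    - [1,0,0,0,0]
    - [1,0,0.004,0,0]
    - [1,0,0.004,0,0]
    - [1,0,0,0,0]
    - [1,0,0,0,0]

```text
time_s: 6.3
tcp_pos: [0.4693, 0.2163, 0.0633]
eef_rot: [-90.0, 0.0, -180.0]
contact_force: [-0.3, -0.2, -0.5]
gripper_width: 0.0172
```

>>> jog_arm:
  steps:
    - [1,0,0.004,0,0]
    - [1,0,0.004,0,0]
    - [1,0,0.003,0,0]
    - [1,0,0,0,0]
    - [1,0,0,0,0]
    - [1,0,0,0,0]

```text
time_s: 6.8
tcp_pos: [0.4691, 0.2164, 0.0515]
eef_rot: [-90.0, -0.0, -180.0]
contact_force: [0.1, -0.0, -0.9]
gripper_width: 0.0176
```

>>> jog_arm:
  steps:
    - [1,0,0.001,0,0]
    - [1,0,0,0,0]
    - [1,0,0,0,0]

```text
time_s: 7.05
tcp_pos: [0.4691, 0.2164, 0.0506]
eef_rot: [-90.0, 0.0, -180.0]
contact_force: [0.8, 0.6, -1.0]
gripper_width: 0.0171
```

>>> jog_arm:
  steps:
    - [0.5,0,0,0,0]
    - [0.4,0,0,0,0]
    - [0.4,0,0,0,0]
    - [0.4,0,0,0,0]
    - [0.4,0,0,0,0]
    - [0.4,0,0,0,0]
    - [0.4,0,-0.02,0,0]
    - [0.4,0,-0.03,0,0]
    - [0.4,0,-0.02,0,0]
    - [0,0,0,0,0]

```text
time_s: 7.88
tcp_pos: [0.4711, 0.2179, 0.1248]
eef_rot: [-90.2, 0.3, -179.9]
contact_force: [1.0, -0.3, 0.1]
gripper_width: 0.0556
```

>>> jog_arm:
  steps:
    - [0,0.001,0,0.038,0]
    - [0,0.001,0,0.04,0]
    - [0,0.001,0,0.04,0]
    - [0,0.001,0,0.04,0]
    - [0,0.001,0,0.04,0]
    - [0,0.001,0,0.04,0]
    - [0,0.001,0,0.04,0]
    - [0,0.001,0,0.036,0]
    - [0,0.001,0,0,0]
    - [0,0,0,0,0]

```text
time_s: 8.72
tcp_pos: [0.4595, -0.0995, 0.1202]
eef_rot: [-90.0, -0.0, 179.8]
contact_force: [0.9, 0.2, -0.0]
gripper_width: 0.0878
```

```bash
python3 look.py 3
python3 - <<'E'
from h import *
for n,(x0,y0,x1,y1) in (("top3",(115,220,215,262)),("scene3",(315,140,395,195))):
    c=load(n+".npz"); cv2.imwrite(f"pics/{n}z.png",cv2.resize(c["image"][y0:y1,x0:x1,::-1],None,fx=8,fy=8,interpolation=cv2.INTER_NEAREST))
E
```

```text
8.7167 [ 11.8   8.5 -34.2  -0.  -47.3 -12.1] [ 0.4595 -0.0995  0.1202] [-9.0000e+01 -3.0000e-02  1.7979e+02] [ 0.9  0.2 -0. ] 0.08780165863670955
scene (np.float64(239.22083069616966), np.float64(195.59509865587182)) crop0 191 157
top (np.float64(307.3548692956755), np.float64(238.73938589451404)) crop0 259 200
```

View pics/top3z.png

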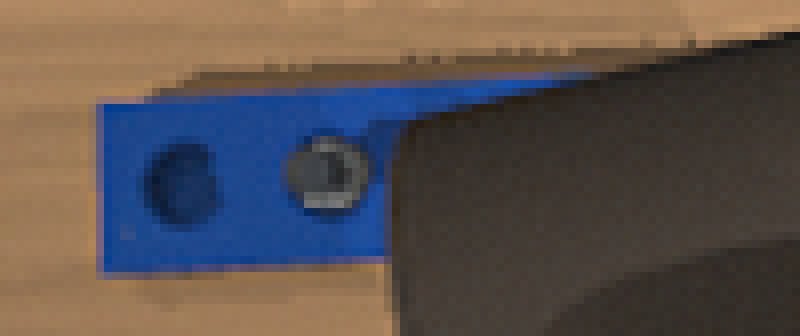

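View pics/scene3z.png

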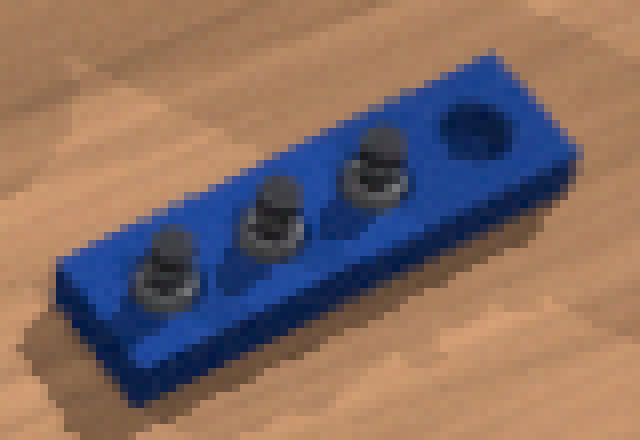

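View pics/scene3.png

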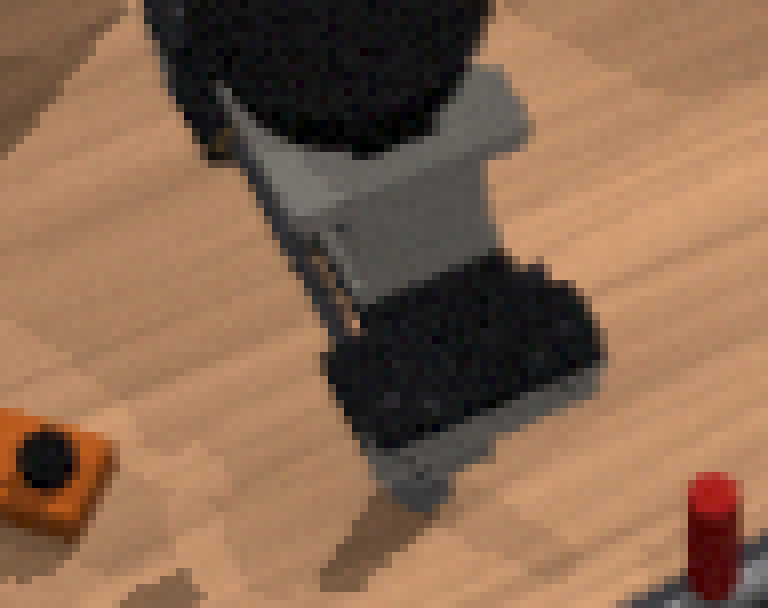

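>>> jog_arm:
  steps:
    - [0,0,0,-0.001,0]
    - [0,0,0,0,0]
    - [0,0,0,0,0]

```text
time_s: 9.07
tcp_pos: [0.4605, -0.0956, 0.1206]
eef_rot: [-90.0, 0.0, -179.8]
contact_force: [0.4, -0.5, -0.8]
gripper_width: 0.0876
```

>>> jog_arm:
  steps:
    - [0,0,0.03,0.002,0]
    - [0,0,0.03,0,0]
    - [0,0,0.018,0,0]
    - [0,0,0,0,0]
    - [0.3,0,0,0,0]
    - [1,0,0,0,0]
    - [1,0,0,0,0]
    - [1,0,0,0,0]
    - [1,0,0,0,0]
    - [1,0,0,0,0]
    - [1,0,0,0,0]
    - [1,0,0,0,0]

```text
time_s: 10.07
tcp_pos: [0.4603, -0.0987, 0.0428]
eef_rot: [-90.0, 0.0, -180.0]
contact_force: [0.3, 0.5, 0.3]
gripper_width: 0.0395
```

>>> jog_arm:
  steps:
    - [1,0,0,0,0]
    - [1,0,0,0,0]
    - [1,0,0,0,0]
    - [1,0,0,0,0]
    - [1,0,0,0,0]
    - [1,0,0,0,0]
    - [1,0,0,0,0]
    - [1,0,0,0,0]
    - [1,0,0,0,0]

```text
time_s: 10.82
tcp_pos: [0.4602, -0.0987, 0.0425]
eef_rot: [-90.0, -0.0, -180.0]
contact_force: [0.3, -0.5, -1.0]
gripper_width: 0.0173
```

>>> jog_arm:
  steps:
    - [1,0,-0.01,0,0]
    - [1,0,-0.02,0,0]
    - [1,0,-0.03,0,0]
    - [1,0,-0.02,0,0]
    - [1,-0.0025,0,-0.03,0]
    - [1,0,0,-0.04,0]
    - [1,0,0,-0.04,0]
    - [1,0,0,-0.04,0]
    - [1,0,0,-0.04,0]
    - [1,0,0,-0.04,0]
    - [1,0,0,-0.04,0]
    - [1,0,0,-0.04,0]

```text
time_s: 11.82
tcp_pos: [0.4619, 0.2133, 0.1227]
eef_rot: [-90.0, 0.0, -180.0]
contact_force: [1.1, 0.1, -0.7]
gripper_width: 0.0176
```

>>> jog_arm:
  steps:
    - [1,0,0,-0.04,0]
    - [1,0,0,-0.04,0]
    - [1,0,0,-0.04,0]
    - [1,0,0,-0.033,0]
    - [1,0,0,0,0]
    - [1,0,0,0,0]
    - [1,0,0,0,0]

```text
time_s: 12.4
tcp_pos: [0.4619, 0.3639, 0.1219]
eef_rot: [-89.9, -0.1, -179.9]
contact_force: [-0.1, -1.3, -1.2]
gripper_width: 0.0174
```

>>> jog_arm:
  steps:
    - [1,-0.0005,0.03,-0.0005,0]
    - [1,0,0.022,0,0]
    - [1,0,0,0,0]
    - [1,0,0.004,0,0]
    - [1,0,0.004,0,0]
    - [1,0,0,0,0]
    - [1,0,0,0,0]

```text
time_s: 12.98
tcp_pos: [0.4633, 0.3648, 0.0635]
eef_rot: [-90.0, 0.0, -180.0]
contact_force: [-1.2, 0.8, -1.0]
gripper_width: 0.0174
```

>>> jog_arm:
  steps:
    - [1,0,0.004,0,0]
    - [1,0,0.004,0,0]
    - [1,0,0.003,0,0]
    - [1,0,0.001,0,0]
    - [1,0,0,0,0]
    - [1,0,0,0,0]

```text
time_s: 13.48
tcp_pos: [0.463, 0.3649, 0.0507]
eef_rot: [-90.0, -0.0, -180.0]
contact_force: [-1.9, 0.0, 2.0]
gripper_width: 0.0177
```

>>> jog_arm:
  steps:
    - [0.5,0,0,0,0]
    - [0.4,0,0,0,0]
    - [0.4,0,0,0,0]
    - [0.4,0,0,0,0]
    - [0.4,0,0,0,0]
    - [0.4,0,0,0,0]
    - [0.4,0,-0.02,0,0]
    - [0.4,0,-0.03,0,0]
    - [0.4,0,-0.04,0,0]
    - [0.4,0,-0.04,0,0]
    - [0.4,0,-0.04,0,0]
    - [0.4,0,-0.04,0,0]

```text
time_s: 14.48
tcp_pos: [0.4627, 0.3644, 0.2627]
eef_rot: [-90.0, 0.0, -180.0]
contact_force: [0.6, 1.4, -0.2]
gripper_width: 0.0524
```

>>> jog_arm:
  steps:
    - [0.4,0,-0.03,0.02,0]
    - [0.4,0,0,0.035,0]
    - [0.4,0,0,0.035,0]
    - [0.4,0,0,0.035,0]
    - [0.4,0,0,0.035,0]
    - [0.4,0,0,0.035,0]
    - [0.4,0,0,0.035,0]
    - [0.4,0,0,0.035,0]
    - [0.4,0,0,0.035,0]
    - [0.4,0,0,0.035,0]
    - [0.4,0,0,0,0]
    - [0.4,0,0,0,0]

```text
time_s: 15.48
tcp_pos: [0.4629, 0.0282, 0.2908]
eef_rot: [-90.0, 0.0, 179.8]
contact_force: [0.0, -0.8, 0.4]
gripper_width: 0.0523
```

```bash
python3 look.py 4
python3 - <<'E'
from h import *
for n,(x0,y0,x1,y1) in (("top4",(115,220,215,262)),("scene4",(315,140,395,195))):
    c=load(n+".npz"); cv2.imwrite(f"pics/{n}z.png",cv2.resize(c["image"][y0:y1,x0:x1,::-1],None,fx=8,fy=8,interpolation=cv2.INTER_NEAREST))
c=load("scene4.npz");cv2.imwrite("pics/scene4f.png",c["image"][:,:,::-1])
E
```

```text
15.4833 [ 27.9  -1.6 -20.5  -0.  -71.  -28.1] [0.4629 0.0282 0.2908] [-9.0020e+01  3.0000e-02  1.7984e+02] [ 0.  -0.8  0.4] 0.05225420100920681
scene (np.float64(281.2550715844843), np.float64(138.68535777119985)) crop0 233 100
top (np.float64(253.26707509998266), np.float64(234.3114452287454)) crop0 205 196
```

View pics/top4z.png

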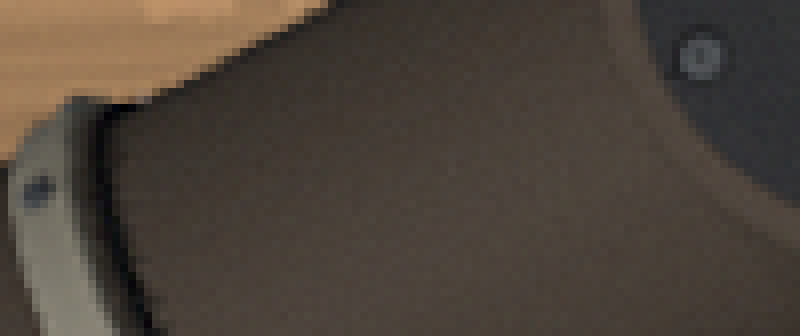

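View pics/scene4z.png

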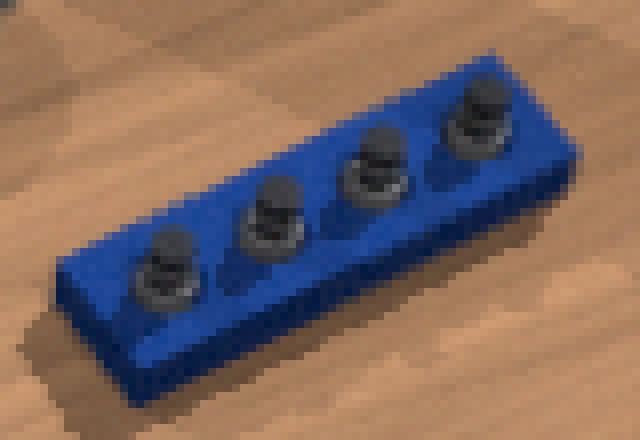

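View pics/scene4f.png

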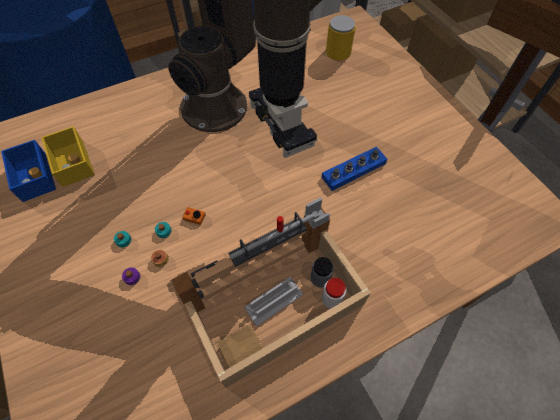

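```bash
python3 - <<'E'
from h import *
T=load("top0.npz");S=load("scene0.npz")
q=lambda a,b:(230+(a+.5)/4.4-.5,85+(b+.5)/4.4-.5)
w=lambda a,b:(160+(a+.5)/4.3-.5,190+(b+.5)/4.3-.5)
for z,pts in ((.178,[(120,372),(240,366),(400,358),(515,353)]),(.15,[(690,372),(690,395)])):
    for p in pts: print(z,p,plane(T,*q(*p),z).round(4))
for z,pts in ((.178,[(320,283),(420,235),(560,168),(640,122)]),): 
    for p in pts: print("S",z,p,plane(S,*w(*p),z).round(4))
E
python3 - <<'E'
import cv2
s=cv2.imread("pics/scene0.png");t=cv2.imread("pics/top0.png")
cv2.imwrite("pics/kb_s.png",cv2.resize(s[205:270,220:330],None,fx=7,fy=7,interpolation=cv2.INTER_NEAREST))
cv2.imwrite("pics/kb_t.png",cv2.resize(t[150:195,235:345],None,fx=7,fy=7,interpolation=cv2.INTER_NEAREST))
E
```

```text
0.178 (120, 372) [0.6307 0.0241 0.178 ]
0.178 (240, 366) [ 0.6327 -0.0434  0.178 ]
0.178 (400, 358) [ 0.6354 -0.1333  0.178 ]
0.178 (515, 353) [ 0.6369 -0.1979  0.178 ]
0.15 (690, 372) [ 0.63   -0.3028  0.15  ]
0.15 (690, 395) [ 0.6165 -0.3021  0.15  ]
S 0.178 (320, 283) [ 0.6426 -0.1912  0.178 ]
S 0.178 (420, 235) [ 0.6418 -0.13    0.178 ]
S 0.178 (560, 168) [ 0.6407 -0.0408  0.178 ]
S 0.178 (640, 122) [0.6356 0.0145 0.178 ]
```

View pics/kb_s.png

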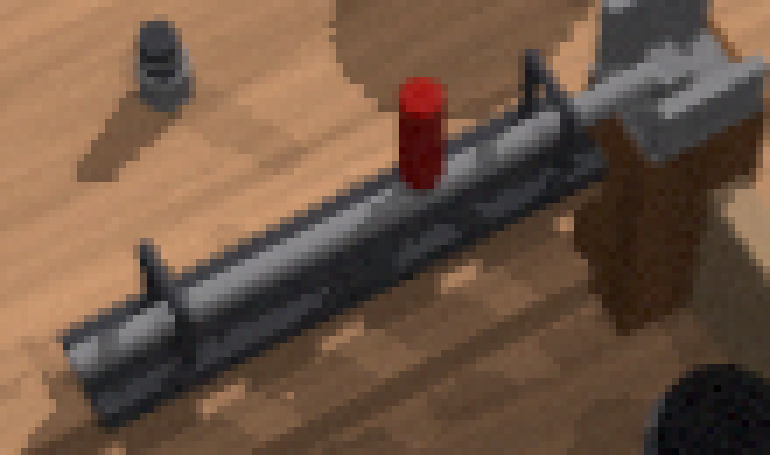

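View pics/kb_t.png

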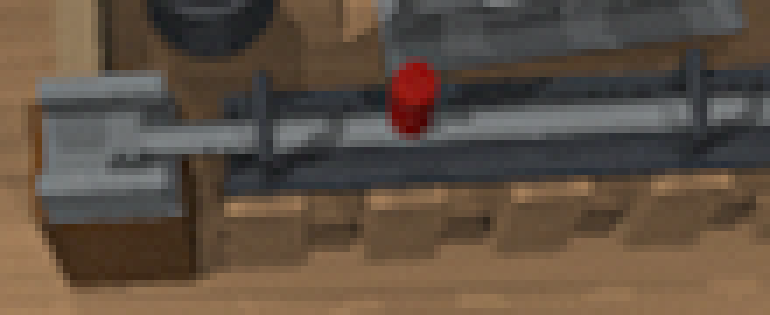

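>>> jog_arm:
  steps:
    - [0.4,-0.03,0,0.016,0]
    - [0.4,-0.03,0,0.016,0]
    - [0.4,-0.03,0,0.016,0]
    - [0.4,-0.03,0,0.016,0]
    - [0.4,-0.03,0,0.016,0]
    - [0.4,-0.021,0,0.0135,0]
    - [0.4,0,0,0,-2]
    - [0.4,0,0,0,0]
    - [0.4,0,0,0,0]
    - [0.4,0,0,0,0]
  squeeze: 30

```text
time_s: 16.42
tcp_pos: [0.634, -0.0624, 0.2906]
eef_rot: [-90.0, -0.0, -177.9]
contact_force: [0.1, -0.4, 0.2]
gripper_width: 0.0525
```

```bash
python3 look.py 5
```

```text
16.4167 [ 11.9  15.6  -0.5  -0.  -73.9  -9.8] [ 0.634  -0.0624  0.2906] [-9.0000e+01 -1.0000e-02 -1.7793e+02] [ 0.1 -0.4  0.2] 0.05246498476858144
scene (np.float64(280.8456934041742), np.float64(206.2667222343005)) crop0 232 168
top (np.float64(293.39829837707606), np.float64(155.83287599294223)) crop0 245 117
```

View pics/scene5.png

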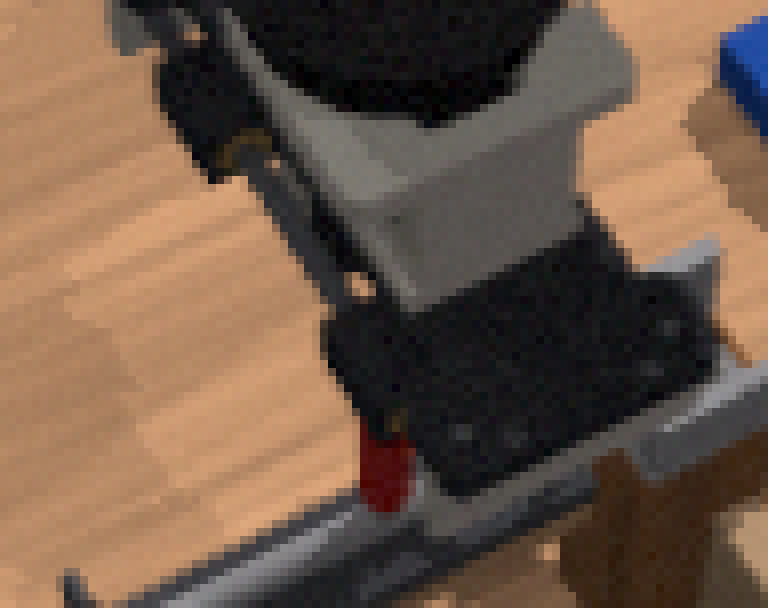

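>>> jog_arm:
  steps:
    - [0.4,0,0.01,0.003,0]
    - [0.4,0,0.02,0,0]
    - [0.4,0,0.02,0,0]
    - [0.4,0,0.02,0,0]
    - [0.4,0,0.004,0,0]
    - [0.4,0,0,0,0]
    - [0.4,0,0,0,0]

```text
time_s: 17.1
tcp_pos: [0.6346, -0.0666, 0.2173]
eef_rot: [-90.0, 0.0, -178.0]
contact_force: [0.2, 0.2, 0.9]
gripper_width: 0.0525
```

>>> jog_arm:
  steps:
    - [1,0,0,0,0]
    - [1,0,0,0,0]
    - [1,0,0,0,0]
    - [1,0,0,0,0]
    - [1,0,0,0,0]
    - [1,0,0,0,0]
    - [1,0,0,0,0]
    - [1,0,0,0,0]
    - [1,0,0,0,0]
    - [1,0,0,0,0]
    - [1,0,0,0,0]

```text
time_s: 18.02
tcp_pos: [0.6343, -0.0666, 0.2167]
eef_rot: [-90.0, 0.0, -178.0]
contact_force: [-0.9, 0.4, 2.7]
gripper_width: 0.0156
```

>>> jog_arm:
  steps:
    - [1,0,-0.004,0,0]
    - [1,0,-0.005,0,0]
    - [1,0,-0.005,0,0]
    - [1,0,0,0,0]
    - [1,0,0,0,0]
    - [1,0,0,0,0]

```text
time_s: 18.52
tcp_pos: [0.6342, -0.0666, 0.2305]
eef_rot: [-90.0, -0.0, -178.0]
contact_force: [-0.6, -0.2, -1.8]
gripper_width: 0.0157
```

>>> jog_arm:
  steps:
    - [1,0,0,0.005,0]
    - [1,0,0,0.005,0]
    - [1,0,0,0.005,0]
    - [1,0,0,0,0]

```text
time_s: 18.85
tcp_pos: [0.6347, -0.0827, 0.2304]
eef_rot: [-90.0, -0.0, -178.0]
contact_force: [-0.2, -1.3, -2.3]
gripper_width: 0.0157
```

>>> jog_arm:
  steps:
    - [1,0,0,0.005,0]
    - [1,0,0,0.005,0]
    - [1,0,0,0.005,0]
    - [1,0,0,0.004,0]
    - [1,0,0,0,0]
    - [1,0,0,0,0]

```text
time_s: 19.35
tcp_pos: [0.6354, -0.1014, 0.2306]
eef_rot: [-90.0, -0.0, -178.0]
contact_force: [-1.2, -1.5, -3.2]
gripper_width: 0.0155
```

```bash
python3 look.py 6
```

```text
19.35 [  8.3  18.1  -4.8   0.  -67.   -6.3] [ 0.6354 -0.1014  0.2306] [-8.9960e+01 -1.0000e-02 -1.7801e+02] [-1.2 -1.5 -3.2] 0.015472472791829218
scene (np.float64(266.1299159626658), np.float64(226.90410615546534)) crop0 218 188
top (np.float64(309.1409076649439), np.float64(161.2185635889368)) crop0 261 123
```

View pics/scene6.png

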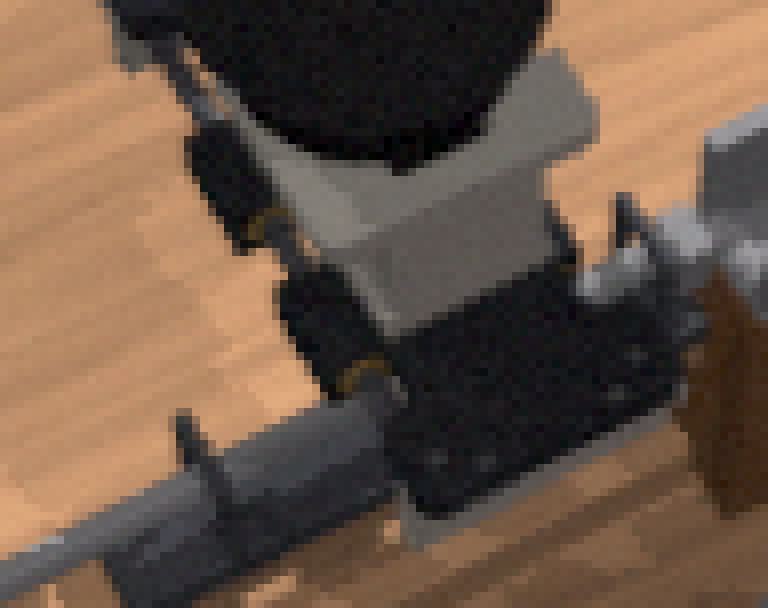

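>>> jog_arm:
  steps:
    - [1,0.007,0,0.0001,-2]
    - [1,0.007,0,0.0001,-2]
    - [1,0.007,0,0.0001,-2]
    - [1,0.007,0,0.0001,-2]
    - [1,0,0,0,0]
    - [1,0,0,0,0]

```text
time_s: 19.95
tcp_pos: [0.6086, -0.1032, 0.2313]
eef_rot: [-90.0, 0.1, -170.0]
contact_force: [2.4, -0.2, -2.9]
gripper_width: 0.0155
```

Force of ~+2.4 N along x matches the closing spring, so the gate is following. I'll go on.

>>> jog_arm:
  steps:
    - [1,0.007,0,0.0001,-2]
    - [1,0.007,0,0.0001,-2]
    - [1,0.007,0,0.0001,-2]
    - [1,0.007,0,0.0001,-2]
    - [1,0.007,0,0.0001,-2]
    - [1,0.002,0,0,-0.7]
    - [1,0,0,0,0]
    - [1,0,0,0,0]
    - [1,0,0,0,0]
    - [1,0,0,0,0]
    - [1,0,0,0,0]

```text
time_s: 20.87
tcp_pos: [0.5725, -0.1129, 0.2306]
eef_rot: [-90.0, 0.0, -159.3]
contact_force: [4.6, 1.0, -1.9]
gripper_width: 0.0155
```

```bash
python3 look.py 7
python3 - <<'E'
from h import *
for n in("scene7","top7"):
    c=load(n+".npz");cv2.imwrite(f"pics/{n}f.png",c["image"][:,:,::-1])
c=load("scene7.npz");cv2.imwrite("pics/s7z.png",cv2.resize(c["image"][140:320,160:400,::-1],None,fx=3.3,fy=3.3,interpolation=cv2.INTER_CUBIC))
E
```

```text
20.8667 [  8.   12.6 -12.5   0.  -64.9  12.7] [ 0.5725 -0.1129  0.2306] [-8.9990e+01  2.0000e-02 -1.5928e+02] [ 4.6  1.  -1.9] 0.015457466801170343
scene (np.float64(249.9191265437986), np.float64(208.1746494006423)) crop0 201 170
top (np.float64(314.8892278154726), np.float64(187.56905322718973)) crop0 266 149
```

View pics/s7z.png

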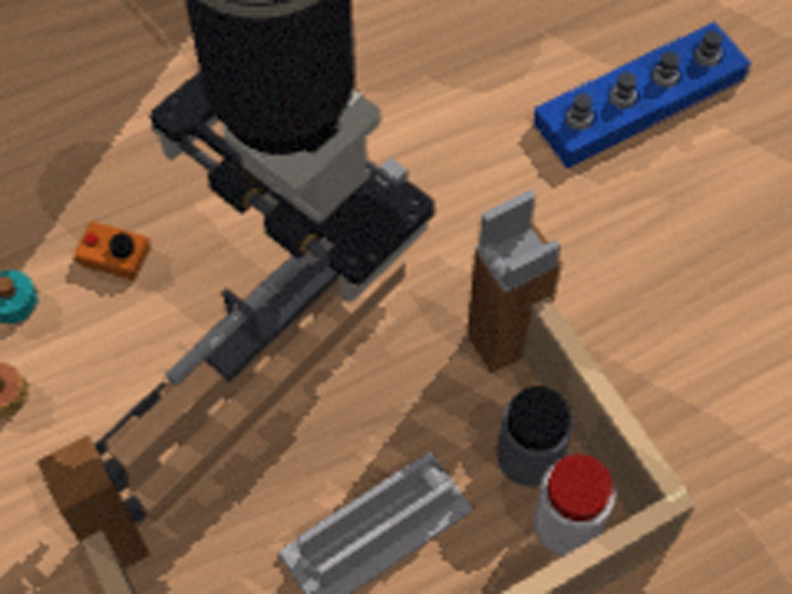

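View pics/top7f.png

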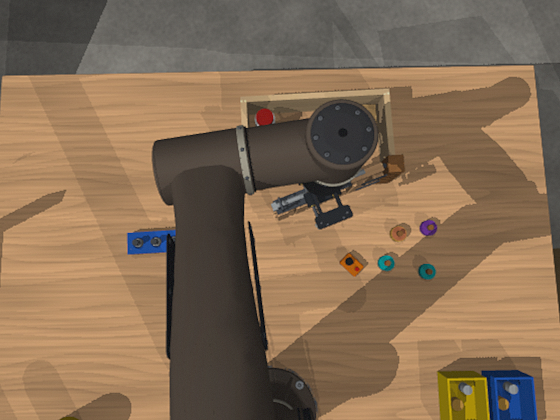

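>>> jog_arm:
  steps:
    - [1,0,0,0,0]
    - [1,0,0,0,0]
    - [1,0,0,0,0]
    - [1,0,0,0,0]
    - [1,0,0,0,0]
    - [1,0,0,0,0]

```text
time_s: 21.47
tcp_pos: [0.572, -0.1131, 0.2306]
eef_rot: [-90.0, 0.0, -159.3]
contact_force: [4.8, 1.8, -3.6]
gripper_width: 0.0154
```

Run:
```python
from plant import r
s=r.get_state(); print(s["tcp_pos"],s["qd"].round(2),s["contact_force"]); print(r.close_job()); s=r.get_state(); print(s["time_s"],s["tcp_pos"],s["contact_force"],s["gripper_width"])
```

```text
[ 0.57201028 -0.11308304  0.23056537] [ 0.   -0.03  0.08 -0.01  0.01 -0.04] [ 4.76254683  1.75346976 -3.58658472]
the job is handed in; nothing more can be done
None
the job is handed in; nothing more can be done
```

The job is handed in at 21.5 s, with the arm still gripping the bolt knob and holding the gate ajar. No verdict was reported, so what follows is from my own checks.

**What I did:** I put both spare magnets into the two empty end pockets of the tray and let them go. I then lifted the bolt by its knob about 14 mm and drew it back about 35 mm. Last, I pulled the gate towards the robot along its arc.

**Last checks:**
- **Tray:** The last scene picture showed all four pockets holding an upright magnet at the same height.
- **Gate angle:** From the distance the knob travelled, the gate stands at about 0.32 rad, close to 10 cm at its free edge.
- **Hold:** The wrist felt about 5 N of closing spring force, and the grip was steady at 15.4 mm on the 16 mm knob.
- **Rest:** The last joint speeds were at most 0.08, which is within the noise of the reading.
- **Other things:** The kill switch, washers and skeg guard looked undisturbed in the pictures, with nothing touching the gate.

**Where measurements disagreed:** The two camera views differed by 1–2 mm on the pocket centres and by about 4 mm on the knob's position across the gate. Both magnets went in without resistance and the knob grip closed normally. While drawing the bolt, the wrist force along the gate had the opposite sign from its friction. The pictures showed the bolt drawn back, and the gate then swung open freely.

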